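# Unlatch the bin and hold its lid at the balance point

### The job

The stay of the metal potato bin's lid is broken, so the lid must be held for the cook, who needs both hands inside. Turn the red-knobbed quarter-turn latch fully to its open stop, then take the lid by its black bar handle, swing it up to its balance point (a little short of upright, where it falls neither shut nor backwards; do not let it go over backwards) and hold it still there: finish while the fingers still hold the bar. Leave the latch open and the salt shaker, spice jar and tub beside the bin where they stand.

Things in the scene. Friction and masses are not known exactly. Their poses are not given: they have to be found in the camera images.
- bin: Fixed silvery metal bin on the table, 160 mm deep (its x), 210 mm wide (its y), 100 mm high; origin at the centre of its underside on the table, x points away from its front towards its hinge, z up. Walls 6 mm. It stands at a different place and yaw (within 0.35 rad of straight) each time.
- bin_lid: The silvery metal lid; origin at the middle of its hinge line, which runs along the bin's y on the bin's far top edge: 80 mm along the bin's x from the bin's origin, 100 mm above the table. When shut its axes are the bin's; it turns about its y.
- lid_hinge (a joint): Lid angle, rad: 0 shut and level, grows as its front edge rises, stop at 2.0. Slab 160 mm deep, 212 wide, 30 thick, about 0.6 kg, lower face level with the hinge line. Hinge nearly free. Centre of mass 83 mm from the hinge line along the lid, 15 mm above its lower face: it balances at 1.39 rad (80 degrees), falls shut below that, backwards above. Locked shut while the latch is closed.
- lid_grip (a point): Lid's black bar handle: round-ended bar 16 mm thick, 56 mm long, parallel to the hinge line; this point is its centre. It is 36 mm out from the lid's front edge on two 8 mm posts 21.5 mm either side of centre; 196 mm from the hinge line along the lid, 15 mm above the lid's lower face (115 mm above the table when shut). Pinched on its two ends it pivots freely.
- latch (a joint): Quarter-turn latch, rad, about a vertical axis 10 mm to the front (bin's -x) and 130 mm to the right (bin's -y) of the bin's origin: 0 closed stop (tongue over the lid, knob arm towards the bin's front), 1.571 open stop (knob arm straight out to the bin's right, -y). Grows anticlockwise from above. Starts within 0.12 of closed; friction 0.06 N m; stays where left.
- latch_knob (a point): Red upright round knob of the latch, 16 mm diameter, 140 to 188 mm above the table, on the latch arm (upper face 140 mm up) 70 mm from the latch's axis; point at the knob's centre, 164 mm above the table.
- shaker: Loose glass salt shaker, 44 mm diameter, 90 mm high, left of the bin (its +y side); origin under its base. A bystander.
- spice_c: Loose glass spice jar with dark cap, 41 mm diameter, 105 mm high, left of the bin nearer its front; origin under its base. A bystander.
- yeast_tub: Loose white-and-red tub, 72 mm diameter, 71 mm high, right of the bin beyond the latch; origin under its base. A bystander.

How it is judged:
By the outcome, as a careful person would: the job done as asked, in the order asked, and still so for the second after the job is handed in, while the arm keeps its last pose, push and grip.
It also fails if it takes over 58 s, if anything falls off the work surface, if the arm or the gripper's body presses on something with over 40 N, if the wrist force passes 120 N, or if a joint passes its speed limit or range.

### The arm

A 6-joint arm with a two-finger parallel gripper is mounted at the origin on a cart in front of the work surface, level with it; the furniture and walls round the work are solid. World frame = base frame: x ahead of the robot, y to its left, z up, the work surface at z = 0. Lengths are in m, angles in rad, forces in N, time in s.
With the tool pointing down it reaches from about 0.375 to 0.9 m from the base axis. Payload 3.1 kg.
Tool frame: the origin (TCP) lies between the finger pads; the fingertips stand 22 mm ahead of it and the grasp point (between the pads) lies 3 mm ahead of it; z points along the fingers, y is the line along which they close (so a half turn about z gives the same grasp; the last joint's range is limited). The gripper opens to 87 mm and grips with 3 to 60 N. Pads are 19 mm wide; open, the fingers measure 117 mm over their backs; the gripper's body (75 mm by 190 mm) begins 51 mm behind the grasp point.
Start: joints at [-1.282, 0.527, 1.433, -0, 1.181, -0.178], TCP at [0.281, -0.558, 0.245] pointing down, gripper open.
Joint ranges: [-3.08, 3.08], [-0.75, 2.2], [0.22, 2.44], [-1.43, 4.57], [0, 2.65], [-2.85, 2.85]. Speed limits (rad/s): [2.79, 2.79, 3.14, 3.14, 3.14, 3.14].

### API

Orientations are given as a unit quaternion [x, y, z, w].
In Python, from rig import robot gives the robot as it stands.
- The arm moves only by the tool move_arm, never from a script. Its argument "series" is text: rows parted by semicolons, each of 6 numbers parted by spaces: the shift along the tool's x, y, z in mm, then the turn, a rotation vector about the tool's x, y, z in degrees. In form: dx dy dz ax ay az; .... A call has 1 to 8 rows; each row is the pose to reach, as a shift and turn from the pose commanded when the call began, along the tool's axes at that moment; what a row does not reach only later rows make up. A row lasts 1/12 s, in which the tool goes at most 41.7 mm and 7.16 degrees, less where a joint would pass 70% of its speed; a pose out of reach is approached as far as the arm can. A call with a gripper value outside its range is refused whole. "jaw" is the opening, from 0 (shut) to 1 (fully open), set as the call begins (left out, the last holds). The fingers move at their own pace and stop on an object; "newtons" is the grip in N (left out, the last holds). Time passes only in rows, so rows that repeat a pose let the fingers close. It gives the time, the measured TCP pose, the force, the opening and the grip force at its end, in the units of the state.
- robot.get_obs(): the state, without advancing time (a new reading comes with each control period).
- robot.camera(name): name is "side" or "top" or "wrist"; returns a dict with "img" (420x560x3 uint8, red, green, blue), "mtx" (3x3 intrinsics, pixels), "distortion" ([k1, k2, p1, p2, k3] as OpenCV has them; the pictures are not rectified), "world_to_cam" (4x4, takes a point from world to camera coordinates). Camera axes: x right, y down, z forward; pixel columns grow to the right and rows downward; lengths in m; the calibration is good to about 2 mm. A picture is of the moment at which its call begins. There is no depth.
- robot.hand_in(): hands the job in; it is judged then, once.
Trained networks look in a picture, given as the dict that the camera call returned (one of the last four; its "shot" number tells which), for a name from the list of things; names that differ only in an ending like _2 or _b are one class to them, and where a whole thing is asked for, a point or a joint stands for the part that bears it (a point fixed in the world has none). Each returns a list of dicts, best first, with "p" (0 to 1); they miss things now and then, are a little off and sometimes report something else, mostly with a low value. They report only what shows in the picture. A call takes as long as a camera call.
- robot.search_frame(picture, thing): "xyz" ([x, y, z] in m, in world coordinates, good to about 4 mm: the middle of the surface that is visible of it).
- robot.tip_of(picture, thing): "xyz" ([x, y, z] in m, in world coordinates, good to about 4 mm: a listed point, or the origin of a listed thing).
The state is a dict: "time": time; "q": joint angles; "joint_velocities": joint speeds; "joint_torque": joint torques, N m; "position": TCP position; "tool_rot": TCP orientation; "ft_force": force on the tool from outside, world axes, zero at the start; "moment": the same for the moment, N m; "grip_width": finger opening in m; "grip_force": force on a finger pad.
Only numpy, scipy, OpenCV 4.12 (cv2) and the standard library are available. Lean on these libraries where they do the work, as an engineer would, in place of code of your own. Each camera call takes 0.05 s, during which the arm holds its last target. There are 200 camera calls.

## Working session

There is one attempt and no reset: what is moved stays moved. The work goes in short steps, Python scripts to look and compute and a tool call to move; the robot and the scene stay as the last step left them, time stands still between calls to the robot, and variables do not carry over. Pictures are saved under pics/ and viewed, at most 10 in all, crops included, and the job is handed in when it is done.

Besides the shell and the picture viewer there is one more tool, called after ">>>" by a JSON object that holds its "name" and its "arguments", one argument or row to a line. move_arm: Moves the arm, as the interface text tells. Its arguments: {"type":"object","properties":{"series":{"type":"string"},"jaw":{"type":"number"},"newtons":{"type":"number"}},"required":["series"]}

```bash
mkdir -p pics; ls
python3 - <<'E'
from rig import robot
import cv2,numpy as np
o=robot.get_obs();print({k:np.round(v,3).tolist() for k,v in o.items()})
ims=[]
for n in ["top","side"]:
    c=robot.camera(n);ims.append(c["img"])
    for f,t in [(robot.tip_of,"bin"),(robot.tip_of,"bin_lid"),(robot.tip_of,"lid_grip"),(robot.tip_of,"latch_knob"),(robot.tip_of,"shaker"),(robot.tip_of,"spice_c"),(robot.tip_of,"yeast_tub")]:
        print(n,t,[(np.round(d["xyz"],3).tolist(),round(d["p"],2)) for d in f(c,t)[:2]])
im=np.vstack(ims)[:,:,::-1]
cv2.imwrite("pics/top.png",ims[0][:,:,::-1]);cv2.imwrite("pics/side.png",ims[1][:,:,::-1])
E
```

```text
pics
{'time': 0.0, 'q': [-1.283, 0.528, 1.434, -0.0, 1.181, -0.179], 'joint_velocities': [-0.0, -0.001, -0.001, 0.0, 0.001, 0.001], 'joint_torque': [0.001, -44.003, -17.659, 0.063, 0.058, -0.0], 'position': [0.281, -0.557, 0.244], 'tool_rot': [0.973, 0.231, -0.0, -0.001], 'ft_force': [-0.286, 0.505, 0.123], 'moment': [0.013, 0.014, -0.011], 'grip_force': 0.0, 'grip_width': 0.087}
top bin [([0.582, 0.163, 0.002], 0.69), ([0.558, -0.065, -0.0], 0.63)]
top bin_lid [([0.666, 0.149, 0.099], 0.8)]
top lid_grip [([0.47, 0.171, 0.113], 0.7)]
top latch_knob [([0.484, 0.042, 0.166], 0.94)]
top shaker [([0.641, 0.338, 0.001], 0.91), ([0.469, 0.168, 0.112], 0.62)]
top spice_c [([0.502, 0.356, 0.0], 0.69), ([0.64, 0.339, 0.001], 0.22)]
top yeast_tub [([0.56, -0.066, -0.0], 0.93)]
side bin []
side bin_lid [([0.668, 0.146, 0.095], 0.87)]
side lid_grip [([0.471, 0.172, 0.114], 0.91), ([0.67, 0.145, 0.098], 0.46)]
side latch_knob [([0.488, 0.04, 0.164], 0.76)]
side shaker [([0.642, 0.337, 0.002], 0.6)]
side spice_c [([0.499, 0.355, 0.005], 0.58), ([0.67, 0.145, 0.098], 0.31)]
side yeast_tub [([0.552, -0.064, -0.003], 0.94)]
```

View pics/top.png

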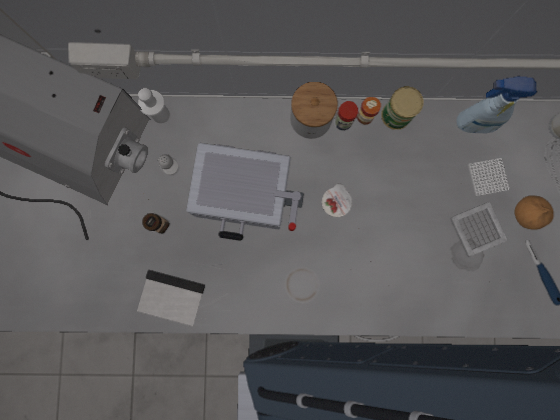

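View pics/side.png

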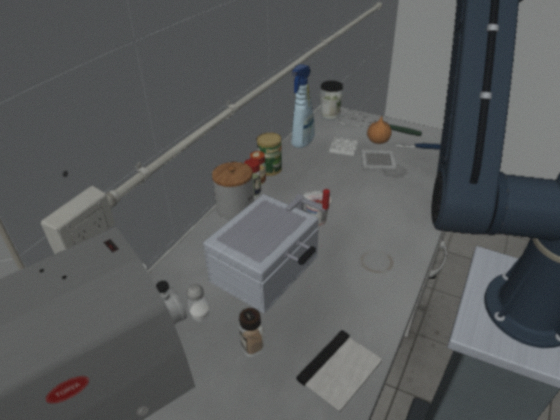

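The top view shows the bin at about (240,186), the knob at (292,227) and the handle at (231,236). The tub is at (337,201), the shaker at (168,165) and the spice jar at (155,222), all matching the network results. The bin's yaw comes out at about -0.12. Next I move above the knob.

```bash
cat > h.py <<'E'
from rig import robot
import numpy as np
from scipy.spatial.transform import Rotation as R
yaw0=-0.122
def down(yaw): # tool x at world angle yaw, z down
    return R.from_matrix([[np.cos(yaw),np.sin(yaw),0],[np.sin(yaw),-np.cos(yaw),0],[0,0,-1]])
def row(p,yaw,o=None):
    o=o or robot.get_obs(); T=R.from_quat(o["tool_rot"])
    d=T.inv().apply(np.array(p)-o["position"])*1000
    a=(T.inv()*down(yaw)).as_rotvec(degrees=True)
    return np.round(np.r_[d,a],1).tolist()
E
python3 -c "
from h import *
print(row([.487,.04,.275],-.122))"
```

```text
[452.9, -441.6, -30.4, 0.0, -0.0, 33.7]
```

>>> {"name": "move_arm", "arguments": {
  "series": "452 -442 -30 0 0 34;452 -442 -30 0 0 34;452 -442 -30 0 0 34;452 -442 -30 0 0 34;452 -442 -30 0 0 34;452 -442 -30 0 0 34;452 -442 -30 0 0 34;452 -442 -30 0 0 34",
  "jaw": 0.6
}}

```text
time: 1.47
position: [0.3894, -0.2413, 0.2607]
tool_rot: [0.998, -0.064, 0.0, 0.0]
ft_force: [1.7, -0.8, 0.5]
grip_width: 0.053
grip_force: 0.0
```

```bash
python3 -c "
from h import *
print(robot.get_obs()['position'],row([.487,.04,.275],-.122))"
```

```text
[ 0.38937864 -0.24129516  0.26069559] [61.1, -291.4, -14.4, 0.0, -0.0, -0.3]
```

>>> {"name": "move_arm", "arguments": {
  "series": "61 -291 -14 0 0 0;61 -291 -14 0 0 0;61 -291 -14 0 0 0;61 -291 -14 0 0 0;61 -291 -14 0 0 0;61 -291 -14 0 0 0;61 -291 -14 0 0 0;61 -291 -14 0 0 0"
}}

```text
time: 2.13
position: [0.488, 0.0434, 0.2751]
tool_rot: [0.998, -0.06, 0.002, -0.001]
ft_force: [0.4, 0.0, -0.6]
grip_width: 0.0522
grip_force: 0.0
```

```bash
python3 -c "
from h import *
import cv2
for n in ['wrist','side']:
    c=robot.camera(n)
    for t in ['latch_knob','lid_grip']: print(n,t,[(np.round(d['xyz'],4).tolist(),round(d['p'],2)) for d in robot.tip_of(c,t)[:2]])
    if n=='wrist': cv2.imwrite('pics/w1.png',c['img'][:,:,::-1])
print(robot.get_obs()['position'],row([.487,.04,.16],-.122))"
```

```text
wrist latch_knob [([0.4906, 0.0422, 0.1672], 0.83)]
wrist lid_grip [([0.47, 0.1753, 0.1151], 0.68)]
side latch_knob [([0.4847, 0.0376, 0.1683], 0.81)]
side lid_grip [([0.4707, 0.1757, 0.1142], 0.63)]
[0.48592026 0.03641112 0.27420874] [0.7, -3.8, 114.2, 0.0, 0.0, -0.4]
```

View pics/w1.png

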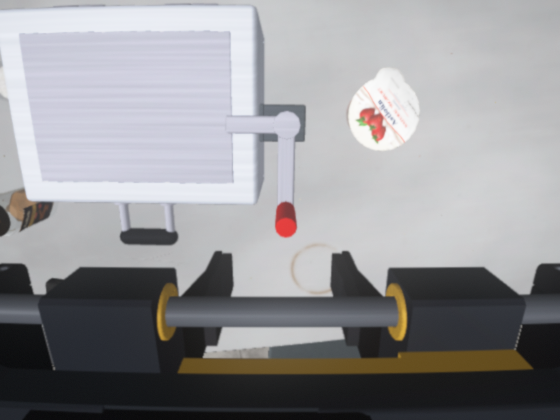

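The wrist view has the knob at (286,218), centred between the fingers. The latch arm lies along the tool's x and points to the bin's front. I descend around the knob.

>>> {"name": "move_arm", "arguments": {
  "series": "1 -4 50 0 0 0;1 -4 90 0 0 0;1 -4 105 0 0 0;1 -4 105 0 0 0;1 -4 105 0 0 0;1 -4 105 0 0 0"
}}

```text
time: 2.93
position: [0.489, 0.0405, 0.1705]
tool_rot: [0.998, -0.064, 0.001, 0.0]
ft_force: [0.6, 1.7, 0.2]
grip_width: 0.0522
grip_force: 0.0
```

>>> {"name": "move_arm", "arguments": {
  "series": "0 0 0 0 0 0;0 0 0 0 0 0;0 0 0 0 0 0;0 0 0 0 0 0;0 0 0 0 0 0;0 0 0 0 0 0",
  "jaw": 0,
  "newtons": 8
}}

```text
time: 3.43
position: [0.4879, 0.0418, 0.1697]
tool_rot: [0.998, -0.063, 0.0, 0.0]
ft_force: [-0.5, 1.6, -1.1]
grip_width: 0.0204
grip_force: 0.0
```

```bash
python3 -c "
from h import *
o=robot.get_obs();p=np.array(o['position']);print(p,o['grip_width'],o['grip_force'],o['q'])
ex=np.array([.9926,-.1217]);ax=np.array([.5594,.0307])
v=p[:2]-ax;print(v)
r=.07;a0=np.arctan2(.1217,-.9926)
for k in list(range(7,100,7))+[93]:
    a=a0+np.radians(k);q=ax+r*np.array([np.cos(a),np.sin(a)])
    print(k,row([*q,p[2]],yaw0+np.radians(k),o))"
```

```text
[0.48794854 0.04181053 0.16967693] 0.02038852668245841 0.0 [-1.43158282e-01  4.62883559e-01  1.84232066e+00 -7.89288213e-06
  8.35804638e-01  1.55402290e+00]
[-0.07145146  0.01111053]
7 [2.8, 10.9, 0.0, 0.0, -0.0, -7.3]
14 [4.4, 19.2, 0.0, 0.0, -0.0, -14.3]
21 [7.0, 27.4, 0.0, 0.0, -0.0, -21.3]
28 [10.6, 35.1, 0.0, 0.0, -0.0, -28.3]
35 [15.1, 42.4, 0.0, 0.0, -0.0, -35.3]
42 [20.5, 49.1, 0.0, 0.0, -0.0, -42.3]
49 [26.6, 55.0, 0.0, 0.0, -0.0, -49.3]
56 [33.4, 60.2, 0.0, 0.0, -0.0, -56.3]
63 [40.8, 64.5, 0.0, 0.0, -0.0, -63.3]
70 [48.6, 67.9, 0.0, 0.0, -0.0, -70.3]
77 [56.8, 70.3, 0.0, 0.0, -0.0, -77.3]
84 [65.3, 71.7, 0.0, 0.0, -0.0, -84.3]
91 [73.8, 72.0, 0.0, 0.0, -0.0, -91.3]
98 [82.3, 71.3, 0.0, 0.0, -0.0, -98.3]
93 [76.3, 71.9, 0.0, 0.0, -0.0, -93.3]
```

>>> {"name": "move_arm", "arguments": {
  "series": "0 0 0 0 0 0;0 0 0 0 0 0;0 0 0 0 0 0;2 9 0 0 0 -7;4 19 0 0 0 -14;7 27 0 0 0 -21;11 35 0 0 0 -28;15 42 0 0 0 -35"
}}

```text
time: 4.1
position: [0.4953, -0.0013, 0.1694]
tool_rot: [0.97, 0.243, -0.002, -0.001]
ft_force: [-4.4, -0.3, 5.7]
grip_width: 0.0158
grip_force: 8.0
```

```bash
python3 -c "
from h import *
o=robot.get_obs();p=np.array(o['position']);print(p,o['grip_width'],o['grip_force'],o['ft_force'],o['q'])
ax=np.array([.5594,.0307])
print(p[:2]-ax)
r=.07;a0=np.arctan2(.1217,-.9926)
for k in list(range(42,100,7))+[93]:
    a=a0+np.radians(k);q=ax+r*np.array([np.cos(a),np.sin(a)])
    print(k,row([*q,.170],yaw0+np.radians(k),o))"
```

```text
[ 0.49527814 -0.0012993   0.16940911] 0.015844055794380543 8.004225470940582 [-4.36280378 -0.2547998   5.72697377] [-2.28974658e-01  4.70964050e-01  1.82558546e+00  7.15492019e-04
  8.50051830e-01  8.50867715e-01]
[-0.06412186 -0.0319993 ]
42 [2.1, 10.4, -0.6, -0.2, 0.2, -6.9]
49 [3.7, 18.8, -0.7, -0.2, 0.2, -13.9]
56 [6.2, 27.0, -0.7, -0.2, 0.2, -20.9]
63 [9.8, 34.7, -0.8, -0.3, 0.1, -27.9]
70 [14.2, 42.0, -0.8, -0.3, 0.1, -34.9]
77 [19.5, 48.7, -0.8, -0.3, 0.1, -41.9]
84 [25.6, 54.7, -0.9, -0.3, 0.1, -48.9]
91 [32.4, 59.9, -0.9, -0.3, 0.1, -55.9]
98 [39.8, 64.3, -1.0, -0.3, 0.1, -62.9]
93 [34.4, 61.3, -0.9, -0.3, 0.1, -57.9]
```

>>> {"name": "move_arm", "arguments": {
  "series": "2 10 0 0 0 -7;4 19 0 0 0 -14;6 27 0 0 0 -21;10 35 0 0 0 -28;14 42 0 0 0 -35;20 49 0 0 0 -42;26 55 0 0 0 -49;32 60 0 0 0 -56"
}}

```text
time: 4.77
position: [0.5499, -0.0386, 0.1688]
tool_rot: [0.743, 0.669, -0.003, -0.005]
ft_force: [-15.4, 3.4, 11.6]
grip_width: 0.0165
grip_force: 8.0
```

>>> {"name": "move_arm", "arguments": {
  "series": "1 2 0 0 0 -2;2 4 0 0 0 -3;2 4 0 0 0 -3;2 4 0 0 0 -3"
}}

```text
time: 5.1
position: [0.5497, -0.0379, 0.1684]
tool_rot: [0.726, 0.687, -0.007, -0.007]
ft_force: [-16.4, -5.7, 11.2]
grip_width: 0.0166
grip_force: 8.0
```

```bash
python3 -c "
from h import *
import cv2
for n in ['side','top']:
    c=robot.camera(n)
    for t in ['latch_knob','lid_grip']: print(n,t,[(np.round(d['xyz'],4).tolist(),round(d['p'],2)) for d in robot.tip_of(c,t)[:2]])
    cv2.imwrite('pics/%s2.png'%n,c['img'][:,:,::-1])
o=robot.get_obs();p=o['position'];print(p,o['ft_force'],o['moment'],o['grip_width'],o['q'])
v=p[:2]-np.array([.5594,.0307]);print(v,np.degrees(np.arctan2(v[1],v[0])-np.arctan2(.1217,-.9926))%360)"
```

```text
side latch_knob [([0.5484, -0.0348, 0.1663], 0.85)]
side lid_grip [([0.4707, 0.1733, 0.1152], 0.78)]
top latch_knob []
top lid_grip [([0.4717, 0.1686, 0.1131], 0.72)]
[ 0.54952618 -0.03788277  0.16845989] [-16.27879685  -4.52720331  10.88870343] [-0.64463437  2.35737878  0.01346863] 0.016047064035893618 [-0.26975689  0.53827018  1.67965606 -0.00464589  0.94273996 -0.21203552]
[-0.00987382 -0.06858277] 88.79745052383316
```

The latch stalls against its stop with about 16 N of push, at roughly 90°. I release it and lift off.

>>> {"name": "move_arm", "arguments": {
  "series": "-1 -2 0 0 0 0;-1 -2 0 0 0 0;-1 -2 0 0 0 0;-1 -2 0 0 0 0;-1 -2 0 0 0 0;-1 -2 0 0 0 0",
  "jaw": 0.5
}}

```text
time: 5.9
position: [0.5567, -0.0394, 0.1694]
tool_rot: [0.727, 0.687, 0.0, 0.0]
ft_force: [0.3, 0.6, -0.6]
grip_width: 0.0421
grip_force: 0.0
```

>>> {"name": "move_arm", "arguments": {
  "series": "0 0 -30 0 0 0;0 0 -70 0 0 0;0 0 -90 0 0 0;0 0 -90 0 0 0"
}}

```text
time: 6.23
position: [0.5595, -0.0401, 0.2646]
tool_rot: [0.727, 0.687, 0.003, 0.005]
ft_force: [-0.7, -1.0, -0.2]
grip_width: 0.0433
grip_force: 0.0
```

```bash
python3 -c "
from h import *
o=robot.get_obs();p=o['position'];print(p,o['ft_force'],o['q'],o['grip_width'])
c=robot.camera('side');print(robot.tip_of(c,'latch_knob'))
print(row([.471,.173,.26],yaw0),row([.471,.173,.26],yaw0+np.pi))"
```

```text
[ 0.55952603 -0.04009832  0.26459181] [-0.70070533 -1.01998976 -0.24174371] [-2.70898102e-01  4.13047347e-01  1.58036658e+00  3.55695336e-04
  1.13623083e+00 -2.14459760e-01] 0.04332783179044511
[{'xyz': [0.5474, -0.0371, 0.1651], 'p': 0.72}]
[207.2, -97.3, -0.2, 0.1, -0.1, 93.7] [207.2, -97.3, -0.2, 0.1, 0.1, -86.3]
```

>>> {"name": "move_arm", "arguments": {
  "series": "207 -97 0 0 0 -86;207 -97 0 0 0 -86;207 -97 0 0 0 -86;207 -97 0 0 0 -86;207 -97 0 0 0 -86;207 -97 0 0 0 -86;207 -97 0 0 0 -86;207 -97 0 0 0 -86",
  "jaw": 1
}}

```text
time: 7.0
position: [0.4686, 0.1743, 0.2574]
tool_rot: [0.304, 0.953, -0.001, -0.002]
ft_force: [0.5, -0.9, 0.6]
grip_width: 0.0844
grip_force: 0.0
```

```bash
python3 -c "
from h import *
print(row([.471,.173,.26],yaw0+np.pi))"
```

```text
[-2.7, 0.3, -2.6, -0.1, -0.2, -28.4]
```

>>> {"name": "move_arm", "arguments": {
  "series": "-3 0 0 0 0 -7;-3 0 0 0 0 -14;-3 0 0 0 0 -21;-3 0 0 0 0 -28;-3 0 0 0 0 -28;-3 0 0 0 0 -28"
}}

```text
time: 7.5
position: [0.4723, 0.171, 0.2579]
tool_rot: [0.071, 0.997, -0.0, -0.002]
ft_force: [0.5, -0.4, -0.9]
grip_width: 0.0869
grip_force: 0.0
```

```bash
python3 -c "
from h import *
import cv2
for n in ['wrist','top']:
    c=robot.camera(n)
    for t in ['lid_grip','latch_knob','bin_lid']: print(n,t,[(np.round(d['xyz'],4).tolist(),round(d['p'],2)) for d in robot.tip_of(c,t)[:1]])
    if n=='wrist': cv2.imwrite('pics/w3.png',c['img'][:,:,::-1])
o=robot.get_obs();print(o['position'],o['q'],row([.471,.173,.12],yaw0+np.pi))"
```

```text
wrist lid_grip [([0.4693, 0.1743, 0.1173], 0.84)]
wrist latch_knob []
wrist bin_lid []
top lid_grip []
top latch_knob []
top bin_lid [([0.6639, 0.1476, 0.0985], 0.68)]
[0.47316924 0.17103161 0.25935565] [ 1.24385854e-01  3.44558635e-01  1.71556678e+00  2.52513565e-05
  1.08141525e+00 -1.30697408e+00] [2.4, 1.6, 139.4, 0.0, 0.0, -1.0]
```

View pics/w3.png

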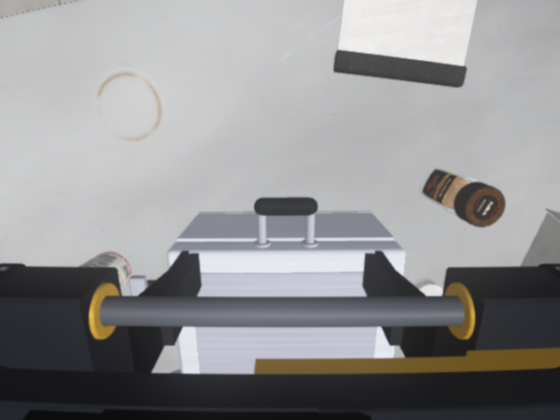

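The wrist view has the bar at (286,207), centred between the open fingers and parallel to the closing line. I descend and pinch its ends.

>>> {"name": "move_arm", "arguments": {
  "series": "2 2 40 0 0 -1;2 2 80 0 0 -1;2 2 115 0 0 -1;2 2 135 0 0 -1;2 2 141 0 0 -1;2 2 141 0 0 -1;2 2 141 0 0 -1"
}}

```text
time: 8.48
position: [0.4723, 0.1734, 0.119]
tool_rot: [0.061, 0.998, 0.0, 0.001]
ft_force: [-0.2, 0.4, -0.4]
grip_width: 0.087
grip_force: 0.0
```

>>> {"name": "move_arm", "arguments": {
  "series": "0 0 0 0 0 0;0 0 0 0 0 0;0 0 0 0 0 0;0 0 0 0 0 0;0 0 0 0 0 0;0 0 0 0 0 0;0 0 0 0 0 0;0 0 0 0 0 0",
  "jaw": 0,
  "newtons": 25
}}

```text
time: 9.15
position: [0.4718, 0.1743, 0.1188]
tool_rot: [0.061, 0.998, 0.001, 0.001]
ft_force: [-0.9, 5.7, 2.5]
grip_width: 0.0538
grip_force: 25.0
```

```bash
cat >> h.py <<'E'
ex=np.array([np.cos(yaw0),np.sin(yaw0)])
def at(th,p0): # TCP position for lid angle th, p0 = TCP when shut
    f=lambda t: np.array([-.196*np.cos(t)+.015*np.sin(t), .196*np.sin(t)+.015*np.cos(t)])
    d=f(th)-f(0); return np.array(p0)+[*(d[0]*ex),d[1]]
E
python3 -c "
from h import *
import cv2
c=robot.camera('side');cv2.imwrite('pics/s4.png',c['img'][:,:,::-1])
o=robot.get_obs();p=o['position'];print(p,o['ft_force'],o['grip_width'],o['grip_force'])
for d in range(3,81,3): print(d,row(at(np.radians(d),p),yaw0+np.pi,o)[:3])
"
```

```text
[0.47183347 0.17426496 0.11876995] [-1.24513228  4.22066368  2.59323524] 0.05356831536347961 24.969145813956857
3 [-1.1, 0.0, -10.2]
6 [-2.7, 0.0, -20.4]
9 [-4.8, 0.1, -30.5]
12 [-7.4, 0.1, -40.4]
15 [-10.6, 0.1, -50.2]
18 [-14.3, 0.1, -59.8]
21 [-18.5, 0.1, -69.2]
24 [-23.1, 0.2, -78.4]
27 [-28.3, 0.2, -87.3]
30 [-33.9, 0.2, -96.0]
33 [-39.9, 0.2, -104.3]
36 [-46.4, 0.2, -112.3]
39 [-53.2, 0.2, -119.9]
42 [-60.5, 0.3, -127.2]
45 [-68.2, 0.3, -134.1]
48 [-76.1, 0.3, -140.6]
51 [-84.5, 0.3, -146.7]
54 [-93.1, 0.3, -152.3]
57 [-102.0, 0.3, -157.4]
60 [-111.2, 0.3, -162.1]
63 [-120.6, 0.3, -166.3]
66 [-130.2, 0.3, -170.0]
69 [-139.9, 0.4, -173.2]
72 [-149.9, 0.4, -175.9]
75 [-159.9, 0.4, -178.0]
78 [-170.1, 0.4, -179.7]
```

View pics/s4.png

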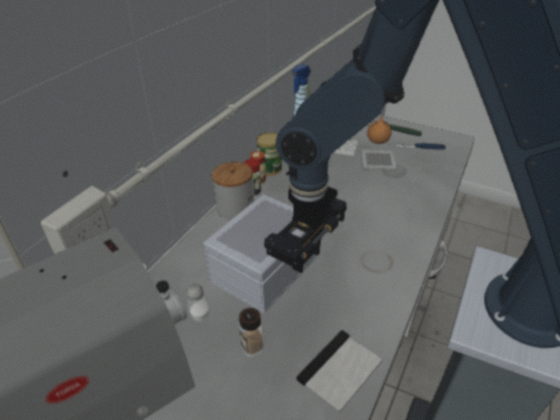

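The gripper is seated on the handle with a 53.6 mm opening. I lift gently and check the grip.

>>> {"name": "move_arm", "arguments": {
  "series": "0 0 -5 0 0 0;-1 0 -10 0 0 0;-2 0 -15 0 0 0;-3 0 -20 0 0 0;-4 0 -25 0 0 0;-5 0 -30 0 0 0;-5 0 -30 0 0 0;-5 0 -30 0 0 0",
  "newtons": 35
}}

```text
time: 9.87
position: [0.4762, 0.1737, 0.1482]
tool_rot: [0.061, 0.998, 0.001, -0.0]
ft_force: [0.4, 5.8, -2.2]
grip_width: 0.0534
grip_force: 35.0
```

```bash
python3 -c "
from h import *
import cv2
c=robot.camera('wrist');print(robot.tip_of(c,'lid_grip')[:1]);cv2.imwrite('pics/w5.png',c['img'][:,:,::-1])
o=robot.get_obs();p=o['position'];print(p,o['ft_force'],o['grip_width'],o['grip_force'])
p0=[.4718,.1743,.1188]
for d in range(12,60,3): print(d,row(at(np.radians(d),p0),yaw0+np.pi,o))
"
```

```text
[{'xyz': [0.473, 0.1729, 0.1425], 'p': 0.75}]
[0.47615933 0.17366016 0.14793265] [ 0.04331718  5.51907649 -3.4510303 ] 0.05311067193953248 35.00962131656706
12 [-3.0, 0.1, -11.3, 0.1, -0.0, -0.0]
15 [-6.1, 0.1, -21.1, 0.1, -0.0, -0.0]
18 [-9.8, 0.2, -30.7, 0.1, -0.0, -0.0]
21 [-14.0, 0.2, -40.1, 0.1, -0.0, -0.0]
24 [-18.6, 0.2, -49.3, 0.1, -0.0, -0.0]
27 [-23.7, 0.2, -58.2, 0.1, -0.0, -0.0]
30 [-29.3, 0.2, -66.9, 0.1, -0.0, -0.0]
33 [-35.3, 0.2, -75.2, 0.1, -0.0, -0.0]
36 [-41.8, 0.3, -83.2, 0.1, -0.0, -0.0]
39 [-48.7, 0.3, -90.9, 0.1, -0.0, -0.0]
42 [-55.9, 0.3, -98.2, 0.1, -0.0, -0.0]
45 [-63.5, 0.3, -105.1, 0.1, -0.0, -0.0]
48 [-71.5, 0.3, -111.6, 0.1, -0.0, -0.0]
51 [-79.8, 0.3, -117.7, 0.1, -0.0, -0.0]
54 [-88.4, 0.3, -123.3, 0.1, -0.0, -0.0]
57 [-97.3, 0.3, -128.5, 0.1, -0.0, -0.0]
```

View pics/w5.png

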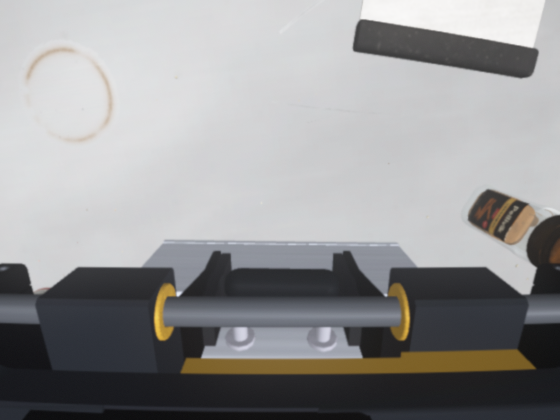

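The bar sits between the pads at row 281 and the wrist carries about 3 N, so the lid is held. I carry on along the arc.

>>> {"name": "move_arm", "arguments": {
  "series": "-3 0 -11 0 0 0;-6 0 -21 0 0 0;-10 0 -31 0 0 0;-14 0 -40 0 0 0;-19 0 -49 0 0 0;-24 0 -58 0 0 0;-29 0 -67 0 0 0;-35 0 -75 0 0 0"
}}

```text
time: 10.63
position: [0.5111, 0.1689, 0.2231]
tool_rot: [0.061, 0.998, 0.0, -0.0]
ft_force: [1.2, 3.3, -3.4]
grip_width: 0.0534
grip_force: 35.0
```

```bash
python3 -c "
from h import *
o=robot.get_obs();p=o['position'];print(p,o['ft_force'],o['grip_width'],o['grip_force'])
p0=[.4718,.1743,.1188]
for d in range(36,81,3): print(d,row(at(np.radians(d),p0),yaw0+np.pi,o))
"
```

```text
[0.51109731 0.16894837 0.22311898] [ 1.21856628  3.33531362 -3.41605648] 0.05341820070603711 35.00700095901266
36 [-6.6, 0.5, -8.0, 0.1, -0.0, 0.0]
39 [-13.5, 0.5, -15.7, 0.1, -0.0, 0.0]
42 [-20.7, 0.5, -23.0, 0.1, -0.0, 0.0]
45 [-28.3, 0.5, -29.9, 0.1, -0.0, 0.0]
48 [-36.3, 0.6, -36.4, 0.1, -0.0, 0.0]
51 [-44.6, 0.6, -42.5, 0.1, -0.0, 0.0]
54 [-53.2, 0.6, -48.1, 0.1, -0.0, 0.0]
57 [-62.1, 0.6, -53.3, 0.1, -0.0, 0.0]
60 [-71.3, 0.6, -58.0, 0.1, -0.0, 0.0]
63 [-80.7, 0.6, -62.2, 0.1, -0.0, 0.0]
66 [-90.3, 0.6, -65.9, 0.1, -0.0, 0.0]
69 [-100.1, 0.6, -69.1, 0.1, -0.0, 0.0]
72 [-110.0, 0.6, -71.8, 0.1, -0.0, 0.0]
75 [-120.0, 0.6, -74.0, 0.1, -0.0, 0.0]
78 [-130.2, 0.6, -75.6, 0.1, -0.0, 0.0]
```

>>> {"name": "move_arm", "arguments": {
  "series": "-7 0 -8 0 0 0;-13 0 -16 0 0 0;-21 0 -23 0 0 0;-28 0 -30 0 0 0;-36 0 -36 0 0 0;-45 1 -43 0 0 0;-53 1 -48 0 0 0;-62 1 -53 0 0 0"
}}

```text
time: 11.3
position: [0.5723, 0.1607, 0.2764]
tool_rot: [0.061, 0.998, -0.001, -0.001]
ft_force: [-1.7, -2.1, -0.8]
grip_width: 0.0535
grip_force: 35.0
```

```bash
python3 -c "
from h import *
o=robot.get_obs();p=o['position'];print(p,o['ft_force'],o['grip_width'],o['grip_force'])
p0=[.4718,.1743,.1188]
for d in [60,63,66,69,72,75,77,78,79,79.6,80]: print(d,row(at(np.radians(d),p0),yaw0+np.pi,o))
"
```

```text
[0.57232778 0.16073046 0.27642562] [-1.74802615 -2.1180621  -0.79154014] 0.05346146220729518 35.01391360885464
60 [-9.5, 1.2, -4.6, -0.2, -0.2, 0.0]
63 [-18.9, 1.2, -8.9, -0.2, -0.2, 0.0]
66 [-28.5, 1.2, -12.6, -0.2, -0.2, 0.0]
69 [-38.3, 1.2, -15.8, -0.2, -0.2, 0.0]
72 [-48.2, 1.1, -18.6, -0.2, -0.2, 0.0]
75 [-58.3, 1.1, -20.7, -0.2, -0.2, 0.0]
77 [-65.0, 1.1, -21.9, -0.2, -0.2, 0.0]
78 [-68.4, 1.1, -22.4, -0.2, -0.2, 0.0]
79 [-71.8, 1.1, -22.8, -0.2, -0.2, 0.0]
79.6 [-73.9, 1.1, -23.1, -0.2, -0.2, 0.0]
80 [-75.2, 1.1, -23.2, -0.2, -0.2, 0.0]
```

>>> {"name": "move_arm", "arguments": {
  "series": "-9 1 -5 0 0 0;-18 1 -9 0 0 0;-28 1 -13 0 0 0;-37 1 -16 0 0 0;-46 1 -18 0 0 0;-54 1 -20 0 0 0;-60 1 -21 0 0 0;-64 1 -22 0 0 0"
}}

```text
time: 11.97
position: [0.6371, 0.1519, 0.2987]
tool_rot: [0.061, 0.998, -0.003, -0.0]
ft_force: [-1.2, -6.2, -0.5]
grip_width: 0.0533
grip_force: 35.0
```

>>> {"name": "move_arm", "arguments": {
  "series": "-3 0 0 0 0 0;-5 0 -1 0 0 0;-6 0 -1 0 0 0;-7 0 -1 0 0 0;-8 0 -1 0 0 0;-8 0 -1 0 0 0;-8 0 -1 0 0 0;-8 0 -1 0 0 0"
}}

```text
time: 12.63
position: [0.6444, 0.1509, 0.2996]
tool_rot: [0.061, 0.998, -0.003, -0.001]
ft_force: [-0.8, -5.7, 0.7]
grip_width: 0.0532
grip_force: 35.0
```

```bash
python3 -c "
from h import *
import cv2
ims={}
for n in ['side','wrist','top']:
    c=robot.camera(n);ims[n]=c['img'][:,:,::-1]
    for t in ['lid_grip','bin_lid','latch_knob','shaker','spice_c','yeast_tub']: print(n,t,[(np.round(d['xyz'],4).tolist(),round(d['p'],2)) for d in robot.tip_of(c,t)[:1]])
cv2.imwrite('pics/s6.png',ims['side'])
o=robot.get_obs();p=o['position'];print(p,o['ft_force'],o['grip_width'],o['grip_force'])
p0=[.4718,.1743,.1188]
for d in [78,79,79.6,80]: print(d,row(at(np.radians(d),p0),yaw0+np.pi,o))
"
```

```text
side lid_grip [([0.6445, 0.1513, 0.2941], 0.96)]
side bin_lid [([0.6682, 0.1451, 0.0999], 0.97)]
side latch_knob [([0.547, -0.0362, 0.1662], 0.88)]
side shaker [([0.643, 0.3345, 0.0003], 0.65)]
side spice_c [([0.4971, 0.3564, 0.0057], 0.79)]
side yeast_tub [([0.5511, -0.067, -0.001], 0.57)]
wrist lid_grip [([0.6398, 0.1488, 0.2955], 0.58)]
wrist bin_lid [([0.6676, 0.1468, 0.1022], 0.9)]
wrist latch_knob [([0.5526, -0.0329, 0.1672], 0.94)]
wrist shaker [([0.6414, 0.3355, 0.0], 0.79)]
wrist spice_c [([0.5019, 0.3572, 0.0002], 0.83)]
wrist yeast_tub [([0.5567, -0.0669, 0.0007], 0.79)]
top lid_grip [([0.643, 0.1455, 0.2953], 0.81)]
top bin_lid [([0.6635, 0.147, 0.1006], 0.8)]
top latch_knob [([0.5455, -0.0323, 0.1658], 0.75)]
top shaker [([0.6412, 0.3388, -0.0007], 0.69)]
top spice_c [([0.5015, 0.3561, -0.0005], 0.95)]
top yeast_tub [([0.5606, -0.0642, 0.0013], 0.85)]
[0.64440953 0.15094746 0.29959762] [-2.08484907 -6.0104952   0.9650072 ] 0.053406639243966325 35.019622987601906
78 [4.2, 2.2, 1.0, -0.4, -0.0, -0.0]
79 [0.8, 2.2, 0.5, -0.4, -0.0, -0.0]
79.6 [-1.2, 2.2, 0.3, -0.4, -0.0, -0.0]
80 [-2.6, 2.2, 0.2, -0.4, -0.0, -0.0]
```

View pics/s6.png

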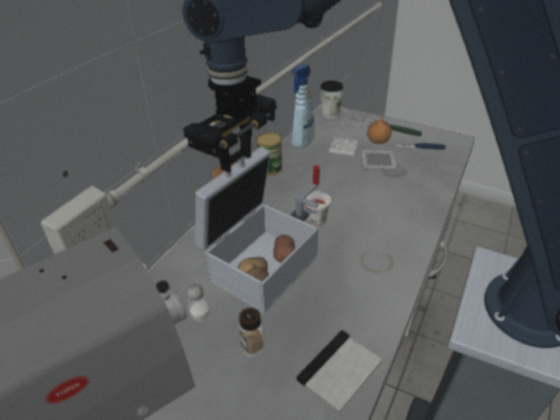

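The side view shows the lid near upright at about (235,195) and held by the fingers. The latch knob at (316,175) is still open and the bystanders haven't moved. The angle is about 79°, so I nudge it 1 mm, let it settle and hand in.

>>> {"name": "move_arm", "arguments": {
  "series": "-1 0 0 0 0 0;-1 0 0 0 0 0;-1 0 0 0 0 0;-1 0 0 0 0 0;-1 0 0 0 0 0;-1 0 0 0 0 0;-1 0 0 0 0 0;-1 0 0 0 0 0"
}}

```text
time: 14.35
position: [0.6454, 0.1508, 0.2997]
tool_rot: [0.061, 0.998, -0.003, -0.0]
ft_force: [-1.5, -4.9, 1.5]
grip_width: 0.0534
grip_force: 35.0
```

```bash
python3 -c "
from h import *
o=robot.get_obs();print(o['position'],o['ft_force'],o['grip_width'],o['grip_force'])
print(robot.hand_in())"
```

```text
[0.64543898 0.15078607 0.2997084 ] [-1.48686379 -4.89406882  1.53459152] 0.053439186619887946 35.021033571101725
the job is handed in; nothing more can be done
None
```

The job is handed in at about 14 s: the latch was turned to its open stop and left there, the fingers hold the lid by its bar at about 79.5° (balance is 80°), and the shaker, jar and tub did not move; no verdict came back.

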